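# Earth the high-voltage unit with the hook stick

## Robot

A 6-joint arm with a two-finger parallel gripper is mounted at the origin on the work surface. World frame = base frame: x ahead of the robot, y to its left, z up, the work surface at z = 0. Lengths are in mm, angles in rad, forces in N, time in s.
With the tool pointing down it reaches from about 325 to 775 mm from the base axis. Payload 5.5 kg.
Tool frame: the origin (TCP) lies midway between the tips of the shut fingers; the grasp point (between the pads) lies 19 mm behind it (ctrl.grip_point_offset is the distance from the TCP to the grasp point, in mm); z points along the fingers, y is the line along which they close (so a half turn about z gives the same grasp; the last joint's range is limited). The gripper opens to 88 mm and grips with 3 to 60 N. Pads are 20 mm wide; open, the fingers measure 115 mm over their backs; the gripper's body (75 mm by 178 mm) begins 61 mm behind the grasp point.
Start: joints at [-1.215, 0.091, 1.231, -0, 1.82, -0.057], TCP at [240.707, -549.615, 222.631] pointing down, gripper open.
Joint ranges: [-2.87, 2.87], [-0.86, 2.18], [0.17, 2.46], [-1.51, 4.65], [0.06, 2.69], [-2.65, 2.65]. Speed limits (rad/s): [2.57, 2.57, 3.01, 3.14, 3.14, 3.14].

## Interface

Orientations are given as a unit quaternion [x, y, z, w].
In Python, from plant import get_state, vision, order, ctrl gives the robot as it stands.
- The arm moves only by the tool drive_tool, never from a script. Its argument "steps" is a list of rows, each an object with "dp": the shift along the tool's x, y, z in units of 50 mm (1.0 is 50 mm), a list of three; "turn": the turn, a rotation vector about the tool's x, y, z in degrees, a list of three; "fingers": the finger opening in mm, from 0 to 87.8. In form: [{"dp": [tx, ty, tz], "turn": [ax, ay, az], "fingers": fingers}, ...]. A call has 1 to 10 rows; each row shifts and turns the commanded pose from where the row before left it, along the tool's axes as they then stand; what a row does not reach is not made up. A row lasts 1/10 s, in which the tool goes at most 50 mm and 8.59 degrees, less where a joint would pass 70% of its speed; a pose out of reach is approached as far as the arm can. A call is refused whole if a number of a shift passes 1 or a number of a turn 8.59, either way. A call with a gripper value outside its range is refused whole. The fingers move at their own pace and stop on an object; "newtons" is the grip in N (left out, the last holds). Time passes only in rows, so rows that do not move let the fingers close. It gives the time, the measured TCP pose, the force, the opening and the grip force at its end, in the units of the state.
- get_state(): the state, without advancing time (a new reading comes with each control period).
- vision.snapshot(name): name is "scene" or "top" or "wrist"; returns a dict with "color" (400x640x3 uint8, blue, green, red), "intrinsics" (3x3 intrinsics, pixels), "pose" (4x4, takes a point from camera to world coordinates); the wrist camera has in their place "hand_eye" (4x4, takes a point from camera to tool coordinates, whose origin is the TCP and whose axes are the flange's). Camera axes: x right, y down, z forward; pixel columns grow to the right and rows downward; lengths in mm; the calibration is good to about 2 mm. The wrist camera is an equidistant fisheye: a pixel r from the principal point sees the ray r / f radians off the axis. A picture is of the moment at which its call begins: read the wrist's pose just before it. There is no depth.
- order.hand_in(): hands the job in; it is judged then, once.
The state is a dict: "time_s": time; "joint_positions": joint angles; "dq": joint speeds; "joint_torque": joint torques, N m; "position": TCP position; "tcp_rot": TCP orientation; "contact_force": force on the tool from outside, world axes, zero at the start; "wrist_torque": the same for the moment, N m; "finger_gap": finger opening in mm; "grip_force": force on a finger pad.
Only numpy, scipy, OpenCV 4.12 (cv2) and the standard library are available. Lean on these libraries where they do the work, as an engineer would, in place of code of your own. Each camera call takes 0.05 s, during which the arm holds its last target. There are 200 camera calls.

## Task

Earth the high-voltage unit: take the insulated hook stick from its rack, hook the red eye of the brass earthing bolt inside the wire guard, draw the bolt towards the open front through the spring jaws until it is fully home against its stop screw, and prove it seated by keeping a steady pull of about 18 N against the stop for a full second, never more than 30 N. Then unhook, leaving the bolt in the jaws, and lay the stick gently back in its rack as it lay. Keep the gripper and arm out of the guard and off the unit, and leave the meter, jar and screwdriver alone.

Things in the scene. Friction and masses are not known exactly. Their poses are not given: they have to be found in the camera images.
- hv_unit: Fixed unit: grey base plate 300 x 220 x 20 mm with two capacitors and, along its middle line (y = 0), a round brass earthing bolt on white insulators, under a guard of white wire bars. Origin: centre of the plate's underside, on the table. +x runs from the guard's open front (robot's side) to its back; z up. All under the stick's way is below 108 mm but the red eye and its post.
- guard_front (a point): Middle of the yellow front bar of the guard's roof, 215 mm above the table, at x = -110, y = 0 mm of hv_unit (same axes). Below this bar the front is wholly open, 210 mm wide between the side bars. The guard reaches from here 255 mm back, sides at y = -105 and +105 mm, roof bars (5 mm thick) all at 215 mm.
- bolt_travel (a joint): Travel of the bolt (12 mm thick) to the open front, along -x of hv_unit: 0 m = live, at the back; fully home at a rigid stop screw that is set differently on every unit, anywhere from 0.043 to 0.056. Starts at 0 to 0.012. Slides with about 2 N; from 0.031 its nose spreads the jaws, peak 10 to 19 N near 0.033; from 0.039 to the stop it drags with 5 to 10 N. Stays where it is left.
- jaws (a point): Middle between the lips of the two copper spring jaws that take the bolt's nose, on the bolt's axis, 90 mm above the table, at x = -68, y = 0 mm of hv_unit (same axes). Jaws, and the brass earth block with the stop screw behind them, reach no higher than 108 mm.
- earth_bolt: Brass earthing bolt with its red eye, a flat horizontal ring of 7 mm wire, hole 23 mm, outside 37 mm. Origin: centre of the ring (moves with the bolt), 125 mm above the table, at x = -(bolt travel), y = 0 of hv_unit. An 8 mm post on its back (+x) side carries it; 29 mm free below it down to the bolt.
- stick: Loose hook stick, 0.24 to 0.4 kg. Origin: middle of the orange handle, on the stick's axis; x along the stick to the hook, z up as it lies. Handle 130 mm long (x -65 to 65), 24 wide (y), 30 high, flat sides to grip; black disc 44 mm across at x 65 to 70; yellow rod, 12 mm, on to x 168; steel hook, 8 mm wire, to x 187, then down, tip 36 mm below the axis. Balances within 25 mm of the origin.
- hook_pin (a point): Middle of the hook's downward end: at x = 185, y = 0, z = -20 mm of the stick (same axes). The pin is 8 mm thick; its tip is 16 mm below this point, the rod's underside 14 mm above it.
- rack: Fixed grey rack left or right of the unit, base 225 x 60 x 12 mm. Origin: on the table under the handle's middle; x along the stick to its hook end. The stick's axis rests 55 mm above the table along the rack's x axis, its origin above the rack's (to 8 mm along x). Two flared open saddles 14 mm long: at x -50 (floor 40 mm up, 33 wide, for the handle) and x 125 (floor 49, 21 wide, for the rod), tops 65 and 74 mm up.
- meter: Bystander: loose yellow multimeter lying flat, 85 x 170 x 48 mm, on the other side of the unit from the rack. Origin: centre of its underside.
- jar: Bystander: loose small jar with white lid, 52 mm diameter, 60 mm high, standing between the robot and the unit. Origin: centre of its underside.
- screwdriver: Bystander: loose screwdriver lying on the table at the far left. Origin: centre of its underside.
There are look-alikes about, which are no part of the job. Leave any turquoise look-alike of the rack alone.

How it is judged (in metres and radians):
On the way, in this order (a step that is already met when the one before it is completed fails the run):
1. The hook is in the eye while the bolt is not yet in the jaws (middle of the hook's pin within 15 mm of the eye's centre) (distance between hook_pin and earth_bolt below 0.015 m and value of joint bolt_travel below 0.03 m), for 0.1 s.
2. With the bolt at rest past the jaws' lips the stick pulls it with 13 to 25 N (more than the jaws' drag, so against its stop) for 0.8 s on end, hook in the eye (value of joint bolt_travel above 0.042 m and velocity of joint bolt_travel between -0.003 and 0.003 m/s and contact force between stick and earth_bolt between 13 and 25 N and distance between hook_pin and earth_bolt below 0.02 m), for 0.8 s.
At the end, for the whole second after the job is handed in: The bolt is in the jaws (travel above 41 mm) and the stick lies still and released in both saddles of its rack, hook end as before, within 25 mm lengthways and 10 mm sideways of its place, at its resting height (within 7 mm) (value of joint bolt_travel above 0.041 m and x of stick in the frame of rack between -0.025 and 0.025 m and y of stick in the frame of rack between -0.01 and 0.01 m and z of stick in the frame of rack between 0.048 and 0.061 m and x of hook_pin in the frame of rack above 0.15 m and angle between the x axis of stick and the x axis of rack, either way round below 0.08 rad and linear speed of stick below 0.02 m/s); the robot touches nothing.
It fails at once if The stick pulls or presses on the eye, or strikes the unit, with more than 30 N (contact force between stick and earth_bolt above 30 N or contact force between stick and hv_unit above 30 N).
It fails at once if The gripper or arm touches the unit (contact force between any of the fingers, the arm and hv_unit above 0.5 N).
It fails at once if The gripper reaches into the guard (x of the grasp point in the frame of hv_unit between -0.11 and 0.145 m and y of the grasp point in the frame of hv_unit between -0.105 and 0.105 m and z of the grasp point in the frame of hv_unit below 0.21 m).
It fails at once if After the draw the stick is dropped or slammed into its rack (faster than 0.4 m/s within the last 35 mm) (value of joint bolt_travel above 0.041 m and linear speed of stick above 0.4 m/s and horizontal distance between stick and rack below 0.05 m and z of stick in the frame of rack below 0.09 m).
It fails at once if The meter, jar or screwdriver is pushed more than 15 mm (distance of any of meter, jar, screwdriver from where it was at the start of the episode above 0.015 m).
It also fails if it takes over 72 s, if anything falls off the work surface, if the arm or the gripper's body presses on something with over 40 N, if the wrist force passes 120 N, or if a joint passes its speed limit or range.

## Working session

There is one attempt and no reset: what is moved stays moved. The work goes in short steps, Python scripts to look and compute and a tool call to move; the robot and the scene stay as the last step left them, time stands still between calls to the robot, and variables do not carry over. Pictures are saved under pics/ and viewed, at most 10 in all, crops included, and the job is handed in when it is done.

Besides the shell and the picture viewer there is one more tool, called after "Call:" as name(argument=value, ...) on one line, values as JSON. drive_tool: Moves the arm, as the interface text tells. Its arguments: {"type":"object","properties":{"steps":{"type":"array"},"newtons":{"type":"number"}},"required":["steps"]}

```bash
ls; mkdir -p pics
python3 - <<'E'
from plant import get_state, vision, order, ctrl
import cv2,numpy as np,pickle
s=get_state();print(s)
d={}
for n in ["scene","top","wrist"]:
    r=vision.snapshot(n);d[n]=r
    cv2.imwrite(f"pics/{n}0.png",r["color"])
    print(n,np.round(r["intrinsics"],2).tolist(),np.round(r.get("pose",r.get("hand_eye")),4).tolist())
pickle.dump(d,open("d0.pkl","wb"))
E
```

```text
pics
{'time_s': 0.0, 'joint_positions': array([-1.21467538e+00,  9.18675061e-02,  1.23186375e+00,  3.26086516e-06,
        1.81979681e+00, -5.66988000e-02]), 'dq': array([ 0.00136397, -0.00205852,  0.00207991, -0.00053093,  0.00026845,
       -0.00073528]), 'joint_torque': array([-3.51226408e-03, -4.46448612e+01, -4.06447756e+01,  6.95145945e-02,
        2.92995782e-02, -1.48622248e-04]), 'position': array([ 240.61463139, -549.32253225,  221.51420572]), 'tcp_rot': array([ 9.78772467e-01,  2.04947606e-01, -1.42772355e-04, -9.57113849e-04]), 'contact_force': array([ 0.0919396 ,  0.60188043, -0.22989512]), 'wrist_torque': array([-0.04175494, -0.01128758, -0.05344106]), 'grip_force': 0.0, 'finger_gap': 87.91325842109975}
scene [[444.1, 0.0, 320.95], [0.0, 444.1, 194.93], [0.0, 0.0, 1.0]] [[0.1535, 0.7192, -0.6777, 1328.3477], [0.9881, -0.1184, 0.0981, -32.4246], [-0.0097, -0.6847, -0.7288, 1098.9718], [0.0, 0.0, 0.0, 1.0]]
top [[361.76, 0.0, 324.97], [0.0, 361.76, 204.31], [0.0, 0.0, 1.0]] [[0.0295, -0.99, 0.1382, 325.2099], [-0.9988, -0.0239, 0.0419, 77.5367], [-0.0382, -0.1392, -0.9895, 1039.9923], [0.0, 0.0, 0.0, 1.0]]
wrist [[309.71, 0.0, 319.89], [0.0, 309.71, 193.71], [0.0, 0.0, 1.0]] [[0.0, -0.9644, -0.2644, 72.518], [1.0, -0.0002, 0.0007, -0.1327], [-0.0007, -0.2644, 0.9644, -161.2037], [0.0, 0.0, 0.0, 1.0]]
```

View pics/scene0.png

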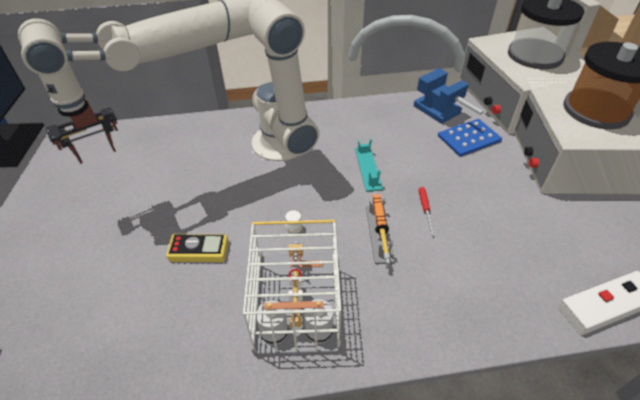

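View pics/top0.png

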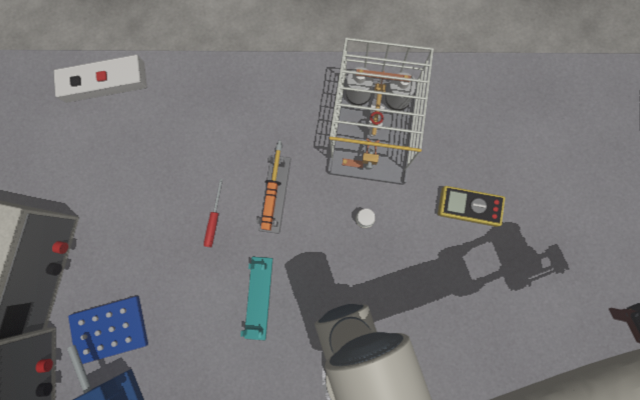

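The top view shows the orange stick in a grey rack, handle at (270,205) and hook at (278,145). The unit's yellow front bar runs (331,138)–(420,150), the red eye is at (376,118), the jar at (366,217) and the meter at (472,205).

Look-alikes (top view):
- **Rack:** the turquoise rack at (258,298) is not the target. The grey one under the stick is.
- **Eye:** the red buttons at (101,76) and (60,247), the red screwdriver at (211,228) and the orange/red part at the unit's front (350,162) are not the target. The red ring on the middle line at (376,118) is.
- **Stick:** the screwdriver could be taken for it. I choose the orange one in the grey rack.

```bash
cat > h.py <<'E'
import numpy as np,cv2,pickle
def ray(r,px):
    K=r["intrinsics"];P=r["pose"]
    d=P[:3,:3]@np.linalg.solve(K,np.array([px[0],px[1],1.]));return P[:3,3],d/np.linalg.norm(d)
def onz(r,px,z):
    o,d=ray(r,px);return o+d*(z-o[2])/d[2]
def tri(rs):
    A=np.zeros((3,3));b=np.zeros(3)
    for o,d in rs:
        M=np.eye(3)-np.outer(d,d);A+=M;b+=M@o
    x=np.linalg.solve(A,b);return x,[np.linalg.norm((np.eye(3)-np.outer(d,d))@(x-o)) for o,d in rs]
def proj(r,p):
    P=np.linalg.inv(r["pose"]);q=P[:3,:3]@np.array(p)+P[:3,3];u=r["intrinsics"]@q;return u[:2]/u[2]
def mask(img,lo,hi,box):
    m=cv2.inRange(cv2.cvtColor(img,cv2.COLOR_BGR2HSV),np.array(lo),np.array(hi))
    k=np.zeros_like(m);x0,y0,x1,y1=box;k[y0:y1,x0:x1]=m[y0:y1,x0:x1];return k
E
python3 - <<'E'
from h import *
d=pickle.load(open("d0.pkl","rb"))
B={"top":dict(st=(255,135,292,240),bar=(325,130,425,156),eye=(360,105,392,130)),
   "scene":dict(st=(365,190,400,275),bar=(244,216,340,228),eye=(285,262,306,285))}
H={"or":((5,150,120),(16,255,255)),"ye":((17,110,100),(32,255,255)),"red":((0,150,80),(4,255,255))}
for n in B:
    im=d[n]["color"]
    for k,c in (("st","or"),("st","ye"),("bar","ye"),("eye","red")):
        m=mask(im,*H[c],B[n][k]);p=np.argwhere(m)[:,::-1]
        if len(p)<3: print(n,k,c,len(p));continue
        (cx,cy),(w,h),a=cv2.minAreaRect(p.astype(np.float32))
        print(n,k,c,len(p),"mean",p.mean(0).round(1),"rect",np.round([cx,cy,w,h,a],1),"x",p[p[:,0].argmin()],p[p[:,0].argmax()],"y",p[p[:,1].argmin()],p[p[:,1].argmax()])
t=d["top"]["color"][40:240,250:430];s=d["scene"]["color"][185:345,240:410]
cv2.imwrite("pics/c1.png",np.hstack([cv2.resize(t,(400,444),interpolation=cv2.INTER_CUBIC),cv2.resize(s,(400,444),interpolation=cv2.INTER_CUBIC)]))
E
```

```text
top st or 305 mean [268.8 205.1] rect [268.8 205.5   8.5  46.3   8.7] x [262 223] [276 184] y [268 183] [263 228]
top st ye 120 mean [275.4 165.2] rect [275.6 165.1   4.4  30.3   9. ] x [272 174] [279 151] y [277 150] [273 180]
top bar ye 297 mean [373.8 143.9] rect [374.4 142.6  25.3  89.5  84.6] x [329 137] [420 149] y [373 130] [364 155]
top eye red 21 mean [375.9 117.5] rect [376.5 117.5   9.   11.    0. ] x [372 114] [381 120] y [375 112] [375 123]
scene st or 231 mean [378.6 210.4] rect [378.3 209.8  30.3   8.5  77. ] x [374 196] [384 218] y [375 195] [378 225]
scene st ye 114 mean [383.6 239.1] rect [383.9 239.7  24.1   5.4  77.5] x [379 230] [388 250] y [381 228] [384 252]
scene bar ye 165 mean [293.6 221.9] rect [293.5 222.    2.3  79.1  88.3] x [254 222] [333 220] y [322 220] [255 224]
scene eye red 16 mean [296.3 271.4] rect [294.5 272.    6.   11.   90. ] x [289 274] [300 273] y [295 269] [289 275]
```

View pics/c1.png

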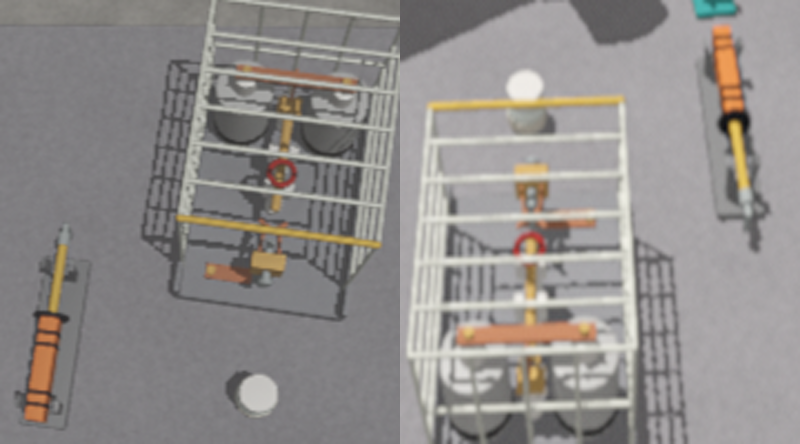

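The crop confirms the choice: the orange stick lies in the grey rack with its hook at left-panel (65,230), and the red ring sits on the brass bolt at left (282,173) and right (530,246). Next I triangulate.

Run:
```python
from h import *
d=pickle.load(open("d0.pkl","rb"));T=d["top"];S=d["scene"]
def pr(n,x,*a): print(n,np.round(x,1).tolist(),*a)
# bar
barT=[(329,137.5),(420,149)];barS=[(254,223.5),(333,220.5)]
e=[]
for r,b in((T,barT),(S,barS)):
    q=[onz(r,p,215) for p in b];pr("bar",np.mean(q,0),q[0].round(),q[1].round(),np.linalg.norm(q[0]-q[1]).round(1),np.degrees(np.arctan2(*(q[0]-q[1])[:2])).round(2))
pr("eye T",onz(T,(376.7,117.7),125));pr("eye S",onz(S,(295.2,273),125));print(tri([ray(T,(376.7,117.7)),ray(S,(295.2,273))]))
# stick axis
Hs={"or":((5,150,120),(16,255,255)),"ye":((17,110,100),(32,255,255))}
for n,r,bx in(("T",T,(255,135,292,240)),("S",S,(365,190,400,275))):
    for c,z in(("or",68),("ye",59)):
        p=np.argwhere(mask(r["color"],*Hs[c],bx))[:,::-1].astype(np.float32)
        q=np.array([onz(r,x,z)[:2] for x in p],np.float32)
        vx,vy,x0,y0=cv2.fitLine(q,cv2.DIST_HUBER,0,.01,.01).ravel()
        if vx<0: vx,vy=-vx,-vy
        t=(q-[x0,y0])@[vx,vy];lo,hi=np.percentile(t,[.5,99.5])
        print(n,c,"yaw",np.degrees(np.arctan2(vy,vx)).round(2),"ends",(np.array([x0,y0])+lo*np.array([vx,vy])).round(1),(np.array([x0,y0])+hi*np.array([vx,vy])).round(1),"mid",(np.array([x0,y0])+(lo+hi)/2*np.array([vx,vy])).round(1),(hi-lo).round(1))
jar=onz(T,(366.5,217),60);pr("jar",jar)
```

```text
bar [588.0, 1.2, 215.0] [600. 108. 215.] [ 576. -105.  215.] 214.3 6.49
bar [589.8, 2.0, 215.0] [578. -99. 215.] [601. 103. 215.] 204.2 -173.53
eye T [686.2, -13.0, 125.0]
eye S [685.5, -9.5, 125.0]
(array([685.92018385, -11.20645642, 126.09706118]), [np.float64(1.7124367035595796), np.float64(1.7124367035595165)])
T or yaw -6.49 ends [392.1 279.3] [517.  265.1] mid [454.5 272.2] 125.8
T ye yaw -6.01 ends [527.1 265.6] [611.7 256.6] mid [569.4 261.1] 85.0
S or yaw -6.45 ends [398.5 278.9] [520.  265.2] mid [459.2 272. ] 122.3
S ye yaw -6.02 ends [525.3 266.2] [611.1 257.1] mid [568.2 261.6] 86.3
jar [430.0, 5.3, 60.0]
```

Measurements agree:
- **Unit:** yaw about -6.4°, bar width about 210 mm, front-bar middle (589,1.6), so the origin is about (698,-11).
- **Eye:** (686,-11), triangulated height 126 against the stated 125, which puts bolt travel at about 12 mm.
- **Stick:** origin about (457,272), yaw -6.4°.

I'll move above the stick first and turn once there.

Call:
drive_tool(steps=[{"dp": [0.3, -0.38, 0], "turn": [0, 0, 0], "fingers": 80}, {"dp": [0.58, -0.74, 0], "turn": [0, 0, 0], "fingers": 80}, {"dp": [0.58, -0.74, 0], "turn": [0, 0, 0], "fingers": 80}, {"dp": [0.58, -0.74, 0], "turn": [0, 0, 0], "fingers": 80}, {"dp": [0.58, -0.74, 0], "turn": [0, 0, 0], "fingers": 80}, {"dp": [0.58, -0.74, 0], "turn": [0, 0, 0], "fingers": 80}, {"dp": [0.58, -0.74, 0], "turn": [0, 0, 0], "fingers": 80}, {"dp": [0.58, -0.74, 0], "turn": [0, 0, 0], "fingers": 80}, {"dp": [0.58, -0.74, 0], "turn": [0, 0, 0], "fingers": 80}, {"dp": [0.58, -0.74, 0], "turn": [0, 0, 0], "fingers": 80}])

```text
time_s: 1.15
position: [352.2, -114.7, 222.5]
tcp_rot: [0.979, 0.205, 0.0, 0.0]
contact_force: [-0.1, -0.3, -0.8]
finger_gap: 79.9
grip_force: 0.0
```

Call:
drive_tool(steps=[{"dp": [0.58, -0.74, 0], "turn": [0, 0, -4], "fingers": 80}, {"dp": [0.58, -0.74, 0], "turn": [0, 0, 0], "fingers": 80}, {"dp": [0.58, -0.74, 0], "turn": [0, 0, 0], "fingers": 80}, {"dp": [0.58, -0.74, 0], "turn": [0, 0, 0], "fingers": 80}, {"dp": [0.58, -0.74, 0], "turn": [0, 0, 0], "fingers": 80}, {"dp": [0.58, -0.74, 0], "turn": [0, 0, 0], "fingers": 80}, {"dp": [0.58, -0.74, 0], "turn": [0, 0, 0], "fingers": 80}, {"dp": [0.5, -0.6, 0], "turn": [0, 0, 0], "fingers": 80}, {"dp": [0.3, -0.38, 0], "turn": [0, 0, -4], "fingers": 80}, {"dp": [0, 0, 0], "turn": [0, 0, -8], "fingers": 80}])

```text
time_s: 2.15
position: [427.4, 271.1, 221.3]
tcp_rot: [0.939, 0.343, -0.001, -0.0]
contact_force: [-0.8, -0.9, 0.2]
finger_gap: 80.0
grip_force: 0.0
```

Call:
drive_tool(steps=[{"dp": [0, 0, 0], "turn": [0, 0, -8.5], "fingers": 80}, {"dp": [0, 0, 0], "turn": [0, 0, -8.5], "fingers": 80}, {"dp": [0, 0, 0], "turn": [0, 0, -8.5], "fingers": 80}, {"dp": [0, 0, 0], "turn": [0, 0, -8.5], "fingers": 80}, {"dp": [0, 0, 0], "turn": [0, 0, -8.5], "fingers": 80}, {"dp": [0, 0, 0], "turn": [0, 0, -8.5], "fingers": 80}, {"dp": [0, 0, 0], "turn": [0, 0, -8.5], "fingers": 80}, {"dp": [0, 0, 0], "turn": [0, 0, -8.5], "fingers": 80}, {"dp": [0, 0, 0], "turn": [0, 0, -8.5], "fingers": 80}, {"dp": [0, 0, 0], "turn": [0, 0, -8.5], "fingers": 80}])

```text
time_s: 3.15
position: [427.7, 268.4, 222.3]
tcp_rot: [0.462, 0.887, -0.0, -0.0]
contact_force: [-0.2, 0.2, 0.4]
finger_gap: 79.9
grip_force: 0.0
```

Call:
drive_tool(steps=[{"dp": [0, 0, 0], "turn": [0, 0, -8.5], "fingers": 80}, {"dp": [0, 0, 0], "turn": [0, 0, -8.5], "fingers": 80}, {"dp": [0, 0, 0], "turn": [0, 0, -8.5], "fingers": 80}, {"dp": [0, 0, 0], "turn": [0, 0, -8.5], "fingers": 80}, {"dp": [0, 0, 0], "turn": [0, 0, -8.5], "fingers": 80}, {"dp": [0, 0, 0], "turn": [0, 0, -6], "fingers": 80}, {"dp": [0, 0, 0], "turn": [0, 0, 0], "fingers": 80}, {"dp": [0, 0, 0], "turn": [0, 0, 0], "fingers": 80}])

```text
time_s: 3.95
position: [427.8, 268.4, 222.4]
tcp_rot: [0.061, 0.998, -0.0, -0.0]
contact_force: [-0.2, -0.4, 0.1]
finger_gap: 79.9
grip_force: 0.0
```

Run:
```python
from plant import get_state, vision
import cv2,pickle
s=get_state();r=vision.snapshot("wrist")
print(s["position"],s["tcp_rot"],s["contact_force"]);pickle.dump((s,r),open("w1.pkl","wb"));cv2.imwrite("pics/w1.png",r["color"])
```

```text
[427.75604063 268.38604569 222.41025253] [ 6.12206751e-02  9.98124237e-01 -8.80831729e-05 -1.67121836e-04] [-0.2260539  -0.39023543  0.05977766]
```

View pics/w1.png

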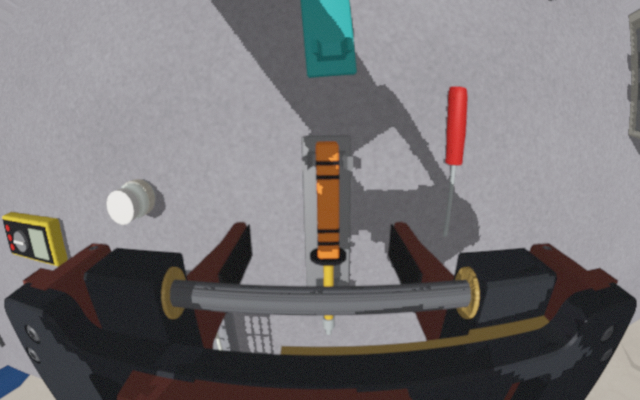

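The wrist view shows the handle from (328,142) to (328,252), the disc at (328,256), the rod below it and the rack base's left and right edges at x≈304/352. I refine the stick line from it.

```bash
cat >> h.py <<'E'
from scipy.spatial.transform import Rotation as R
def wray(s,r,px):
    K=r["intrinsics"];v=(np.array(px,float)-K[:2,2])/K[0,0];th=np.linalg.norm(v)
    d=np.append(v/th*np.sin(th),np.cos(th));H=r["hand_eye"];Q=R.from_quat(s["tcp_rot"]).as_matrix()
    return s["position"]+Q@H[:3,3], Q@H[:3,:3]@d
def wz(s,r,px,z):
    o,d=wray(s,r,px);return o+d*(z-o[2])/d[2]
E
python3 - <<'E'
from h import *
s,r=pickle.load(open("w1.pkl","rb"));im=r["color"]
p=np.argwhere(mask(im,(5,150,60),(16,255,255),(305,130,350,262)))[:,::-1]
q=np.array([wz(s,r,x,70)[:2] for x in p],np.float32)
vx,vy,x0,y0=cv2.fitLine(q,cv2.DIST_HUBER,0,.01,.01).ravel()
u=np.array([vx,vy])*np.sign(vx);t=(q-[x0,y0])@u;n=(q-[x0,y0])@[-u[1],u[0]]
lo,hi=np.percentile(t,[.3,99.7]);a=np.array([x0,y0])
print("yaw",np.degrees(np.arctan2(u[1],u[0])),"ends",a+lo*u,a+hi*u,hi-lo,"width",np.percentile(n,[1,99]))
print("disc",wz(s,r,(328,256),62),"rack sides",wz(s,r,(304,200),12),wz(s,r,(352,200),12),"rack back",wz(s,r,(304,136),12),wz(s,r,(350,136),12))
E
```

```text
yaw -5.909426 ends [388.61793379 280.36630324] [518.98029732 266.87298784] 131.05882476806642 width [-11.28512623  11.06927437]
disc [519.19721956 266.63026042  62.        ] rack sides [463.19689189 243.98130532  12.        ] [470.56601966 303.7610665   12.        ] rack back [384.03285253 254.60162285  12.        ] [390.61620688 309.39465303  12.        ]
```

Call:
drive_tool(steps=[{"dp": [-0.27, 0.08, 0.2], "turn": [0, 0, -0.8], "fingers": 60}, {"dp": [-0.27, 0.07, 0.5], "turn": [0, 0, 0], "fingers": 60}, {"dp": [0, 0, 0.7], "turn": [0, 0, 0], "fingers": 60}, {"dp": [0, 0, 0.7], "turn": [0, 0, 0], "fingers": 60}, {"dp": [0, 0, 0.6], "turn": [0, 0, 0], "fingers": 60}, {"dp": [0, 0, 0.5], "turn": [0, 0, 0], "fingers": 60}, {"dp": [0, 0, 0.4], "turn": [0, 0, 0], "fingers": 60}, {"dp": [0, 0, 0.2], "turn": [0, 0, 0], "fingers": 60}, {"dp": [0, 0, 0], "turn": [0, 0, 0], "fingers": 60}, {"dp": [0, 0, 0], "turn": [0, 0, 0], "fingers": 60}])

```text
time_s: 5.0
position: [455.9, 273.1, 33.6]
tcp_rot: [0.053, 0.999, 0.0, 0.0]
contact_force: [0.5, 0.3, 0.9]
finger_gap: 59.9
grip_force: 0.0
```

Run:
```python
from plant import get_state, vision
import cv2,pickle
s=get_state();r=vision.snapshot("wrist")
print(s["position"],s["tcp_rot"],s["contact_force"],s["wrist_torque"]);pickle.dump((s,r),open("w2.pkl","wb"));cv2.imwrite("pics/w2.png",r["color"])
```

```text
[455.92690724 273.07049564  33.61007864] [5.30698096e-02 9.98590658e-01 2.67203240e-04 4.71362144e-04] [0.45267617 0.32902894 0.89207048] [ 0.05638452 -0.1607942  -0.03536349]
```

View pics/w2.png

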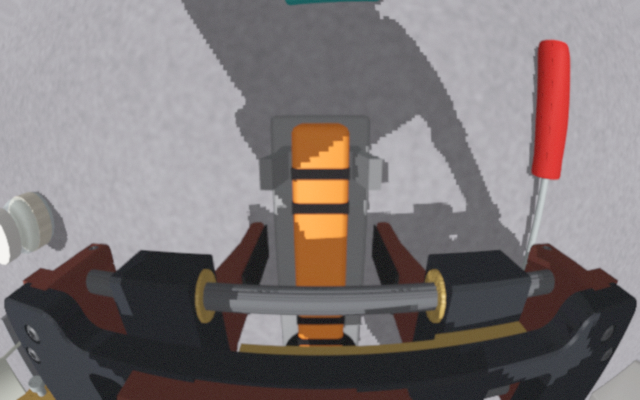

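The handle (rear end at (321,126)) lies centred between the fingers, with the pads clear of the saddle. Grip.

Call:
drive_tool(steps=[{"dp": [0, 0, 0], "turn": [0, 0, 0], "fingers": 30}, {"dp": [0, 0, 0], "turn": [0, 0, 0], "fingers": 20}, {"dp": [0, 0, 0], "turn": [0, 0, 0], "fingers": 10}, {"dp": [0, 0, 0], "turn": [0, 0, 0], "fingers": 10}, {"dp": [0, 0, 0], "turn": [0, 0, 0], "fingers": 10}, {"dp": [0, 0, 0], "turn": [0, 0, 0], "fingers": 10}], newtons=55)

```text
time_s: 5.65
position: [455.5, 272.9, 32.7]
tcp_rot: [0.053, 0.999, 0.0, 0.0]
contact_force: [-0.1, -0.3, 1.3]
finger_gap: 23.8
grip_force: 55.0
```

Call:
drive_tool(steps=[{"dp": [0, 0, -0.05], "turn": [0, 0, 0], "fingers": 10}, {"dp": [0, 0, -0.15], "turn": [0, 0, 0], "fingers": 10}, {"dp": [0, 0, -0.3], "turn": [0, 0, 0], "fingers": 10}, {"dp": [0, 0, -0.4], "turn": [0, 0, 0], "fingers": 10}, {"dp": [0, 0, -0.4], "turn": [0, 0, 0], "fingers": 10}, {"dp": [0, 0, -0.4], "turn": [0, 0, 0], "fingers": 10}, {"dp": [0.1, 0, -0.4], "turn": [0, 0, 0], "fingers": 10}, {"dp": [0.3, 0, -0.3], "turn": [0, 0, 0], "fingers": 10}, {"dp": [0.3, 0, -0.1], "turn": [0, 0, 0], "fingers": 10}, {"dp": [0.2, 0, 0], "turn": [0, 0, 0], "fingers": 10}])

```text
time_s: 6.65
position: [410.6, 278.0, 160.1]
tcp_rot: [0.053, 0.999, 0.001, 0.001]
contact_force: [0.5, 0.5, -3.3]
finger_gap: 23.6
grip_force: 55.0
```

Call:
drive_tool(steps=[{"dp": [0, -0.2, 0], "turn": [0, 0, 0], "fingers": 10}, {"dp": [0, -0.5, 0], "turn": [0, 0, 0], "fingers": 10}, {"dp": [0, -0.8, 0], "turn": [0, 0, 0], "fingers": 10}, {"dp": [0, -0.8, 0], "turn": [0, 0, 0], "fingers": 10}, {"dp": [0, -0.8, 0], "turn": [0, 0, 0], "fingers": 10}, {"dp": [0, -0.8, 0], "turn": [0, 0, 0], "fingers": 10}, {"dp": [0, -0.7, 0], "turn": [0, 0, 0], "fingers": 10}, {"dp": [0, -0.4, 0], "turn": [0, 0, 0], "fingers": 10}, {"dp": [0, -0.13, 0], "turn": [0, 0, 0], "fingers": 10}, {"dp": [0, 0, 0], "turn": [0, 0, 0], "fingers": 10}])

```text
time_s: 7.65
position: [383.6, 21.7, 157.4]
tcp_rot: [0.054, 0.999, -0.0, -0.0]
contact_force: [0.1, 0.5, -2.8]
finger_gap: 23.6
grip_force: 55.0
```

Run:
```python
from plant import get_state, vision
import cv2,pickle,numpy as np
s=get_state();d={n:vision.snapshot(n) for n in("top","scene","wrist")}
print(s["position"],s["tcp_rot"],s["contact_force"],s["wrist_torque"],s["finger_gap"]);pickle.dump((s,d),open("d2.pkl","wb"))
t=d["top"]["color"][60:240,290:440];q=d["scene"]["color"][150:330,230:390]
f=lambda a:cv2.resize(a,(400,450),interpolation=cv2.INTER_CUBIC)
cv2.imwrite("pics/c2.png",np.hstack([f(t),f(q)]))
```

```text
[383.5796718   21.6732196  157.37877736] [ 5.38961528e-02  9.98546535e-01 -1.02665131e-05 -1.47005918e-04] [ 0.08104355  0.47736965 -2.82355133] [ 0.01335802 -0.06919846 -0.00910496] 23.631268445619025
```

View pics/c2.png

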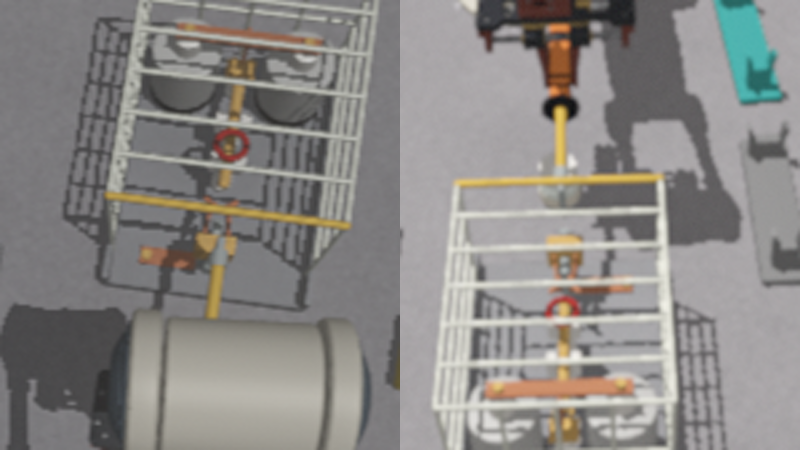

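The top crop shows the rod from (213,315) to the hook at (217,245), short of the yellow bar, with the eye at (231,145). In the scene crop the rod runs (561,110)–(560,175) and the eye is at (562,309). I compute the rod's line against the eye.

Run:
```python
from h import *
s,d=pickle.load(open("d2.pkl","rb"));T=d["top"];S=d["scene"]
def red(r,b):
    m=mask(r["color"],(0,110,60),(6,255,255),b)|mask(r["color"],(172,110,60),(180,255,255),b)
    p=np.argwhere(m)[:,::-1];return p
out={}
for n,r,b,rb in(("T",T,(365,105,388,128),(365,155,378,188)),("S",S,(282,262,306,284),(288,195,300,221))):
    p=red(r,b);print(n,"eye px",len(p),p.min(0),p.max(0),"mid",(p.min(0)+p.max(0))/2)
    e=(p.min(0)+p.max(0))/2;out[n]=e
    q=np.argwhere(mask(r["color"],(17,110,80),(32,255,255),rb))[:,::-1].astype(np.float32)
    vx,vy,x0,y0=cv2.fitLine(q,cv2.DIST_HUBER,0,.01,.01).ravel();print(n,"rod n",len(q),q.min(0),q.max(0))
    a=np.array([x0,y0]);u=np.array([vx,vy]);out[n+"r"]=(a-10*u,a+10*u)
    w=[onz(r,x,180)[:2] for x in out[n+"r"]];dd=w[1]-w[0];dd*=np.sign(dd[0]);print(" rod on z180:",w,"yaw",np.degrees(np.arctan2(dd[1],dd[0])))
    ez=onz(r,e,125)[:2];dd/=np.linalg.norm(dd);c=ez-w[0];print(" eye",ez,"eye left of rod line by",dd[0]*c[1]-dd[1]*c[0])
print("eye tri",tri([ray(T,out["T"]),ray(S,out["S"])]))
# rod axis as plane intersection
N=[]
for n,r in(("T",T),("S",S)):
    (o,d1),(_,d2)=[ray(r,x) for x in out[n+"r"]];k=np.cross(d1,d2);N.append((k/np.linalg.norm(k),o))
D=np.cross(N[0][0],N[1][0]);D/=np.linalg.norm(D);D*=np.sign(D[0])
A=np.array([N[0][0],N[1][0],[1,0,0]])
for x in(480,686):
    print("rod at x",x,np.linalg.solve(A,[N[0][0]@N[0][1],N[1][0]@N[1][1],x]))
```

```text
T eye px 68 [370 112] [382 124] mid [376. 118.]
T rod n 131 [365. 155.] [377. 186.]
 rod on z180: [array([551.80633179,   7.6201706 ]), array([502.28798415,   6.84911384])] yaw 0.8920880937377107
 eye [685.34018322 -11.19867638] eye left of rod line by -20.89558728590966
S eye px 40 [288 269] [301 276] mid [294.5 272.5]
S rod n 78 [291. 195.] [296. 215.]
 rod on z180: [array([534.73181301,   6.83345964]), array([460.34866425,  16.01997918])] yaw -7.040531575832584
 eye [683.6487174  -11.09889805] eye left of rod line by 0.45581862778383453
eye tri (array([684.70933951, -11.08914637, 126.59237095]), [np.float64(0.04501295380276066), np.float64(0.045012953802752685)])
rod at x 480 [480.          34.71370596 510.34000938]
rod at x 686 [ 686.          -76.06117566 -824.32149788]
```

Run:
```python
from h import *
s,d=pickle.load(open("d2.pkl","rb"));T=d["top"]
q=np.argwhere(mask(T["color"],(17,110,80),(32,255,255),(365,166,376,186)))[:,::-1].astype(np.float32)
vx,vy,x0,y0=cv2.fitLine(q,cv2.DIST_HUBER,0,.01,.01).ravel()
for z in(175,180):
    w=[onz(T,(x0+k*vx,y0+k*vy),z)[:2] for k in(-9,9)];dd=w[1]-w[0];dd*=np.sign(dd[0]);dd/=np.linalg.norm(dd)
    c=onz(T,(376.3,118),125)[:2]-w[0];print(len(q),w,np.degrees(np.arctan2(dd[1],dd[0])),dd[0]*c[1]-dd[1]*c[0])
    # lateral using known yaw
    u=np.array([np.cos(np.radians(6.2)),-np.sin(np.radians(6.2))]);c=onz(T,(376.3,118),125)[:2]-np.mean(w,0);print(u[0]*c[1]-u[1]*c[0])
# hook tip (end of grey) px
print(onz(T,(371.6,157),174))
m=s["position"];u=np.array([np.cos(np.radians(6.2)),-np.sin(np.radians(6.2))]);print("pin pred",m[:2]+185*u)
```

```text
82 [array([496.88082553,   8.74730857]), array([541.38358112,   4.21077014])] -5.8205327989229785 -1.5109002583439377
-0.4032869385273159
82 [array([495.88849899,   9.14493878]), array([540.13401095,   4.63462335])] -5.820532798922997 -1.8058458281629903
-0.6905645078010139
[565.98348807   3.29191652 174.        ]
pin pred [567.49760014   1.6933388 ]
```

The rod line passes within about 1 mm of the eye in both views. I advance 118 mm at an axis height of about 180 mm.

Call:
drive_tool(steps=[{"dp": [-0.1, 0, 0], "turn": [0, 0, 0], "fingers": 10}, {"dp": [-0.3, 0, 0], "turn": [0, 0, 0], "fingers": 10}, {"dp": [-0.4, 0, 0], "turn": [0, 0, 0], "fingers": 10}, {"dp": [-0.4, 0, 0], "turn": [0, 0, 0], "fingers": 10}, {"dp": [-0.4, 0, 0], "turn": [0, 0, 0], "fingers": 10}, {"dp": [-0.4, 0, 0], "turn": [0, 0, 0], "fingers": 10}, {"dp": [-0.26, 0, 0], "turn": [0, 0, 0], "fingers": 10}, {"dp": [-0.1, 0, 0], "turn": [0, 0, 0], "fingers": 10}, {"dp": [0, 0, 0], "turn": [0, 0, 0], "fingers": 10}, {"dp": [0, 0, 0], "turn": [0, 0, 0], "fingers": 10}])

```text
time_s: 8.8
position: [500.7, 10.5, 157.5]
tcp_rot: [0.052, 0.999, 0.0, -0.0]
contact_force: [0.3, 0.5, -4.4]
finger_gap: 23.9
grip_force: 55.0
```

Run:
```python
from plant import get_state, vision
import cv2,pickle,numpy as np
s=get_state();d={n:vision.snapshot(n) for n in("top","scene")}
print(s["position"],s["tcp_rot"],s["contact_force"]);pickle.dump((s,d),open("d3.pkl","wb"))
t=d["top"]["color"][80:180,340:420];q=d["scene"]["color"][220:300,260:324]
f=lambda a:cv2.resize(a,(400,500),interpolation=cv2.INTER_CUBIC)
cv2.imwrite("pics/c3.png",np.hstack([f(t),f(q)]))
```

```text
[500.74728683  10.53055818 157.46143237] [ 5.24069868e-02  9.98625747e-01  3.15575842e-05 -3.51690076e-04] [ 0.32726452  0.49462958 -4.39465698]
```

View pics/c3.png

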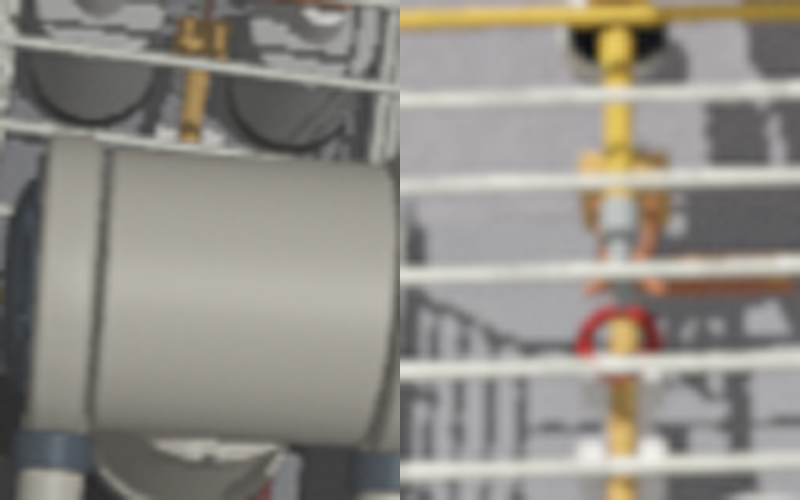

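The scene crop shows the hook's pin coming down to about (620,297), just above the ring centred on (619,345), and laterally centred. The top view is blocked by the arm. I check this against the projected prediction.

Run:
```python
from h import *
s,d=pickle.load(open("d3.pkl","rb"));S=d["scene"]
f=lambda p:(lambda u:(400+(u[0]+.5-260)*6.25,(u[1]+.5-220)*6.25))(proj(S,p))
for n,p in dict(tip=(684.7,-8.8,144),tipfront=(688.7,-9.2,144),pinTop=(684.7,-8.8,180),bend=(686.7,-9,184),rodend=(668,-7,180),eye=(685,-11,125),eyeback=(703.4,-13,125),eyefront=(666.5,-9,125)).items(): print(n,np.round(f(p),1))
g=cv2.cvtColor(S["color"][235:280,289:302],cv2.COLOR_BGR2HSV)
for i in range(10,45): print(235+i,[tuple(map(int,v)) for v in S["color"][235+i,292:299]])
```

```text
tip [622.2 306.7]
tipfront [622.3 315. ]
pinTop [617.5 255.9]
bend [617.  254.3]
rodend [617.2 221.4]
eye [619.4 334. ]
eyeback [619.6 372.3]
eyefront [619.1 296.2]
245 [(107, 178, 210), (88, 175, 205), (89, 185, 216), (86, 183, 214), (74, 159, 188), (71, 131, 160), (73, 122, 150)]
246 [(113, 187, 218), (105, 191, 221), (106, 197, 226), (102, 190, 219), (92, 169, 197), (100, 161, 190), (106, 162, 192)]
247 [(154, 199, 219), (152, 203, 223), (152, 207, 226), (148, 201, 220), (145, 189, 207), (152, 191, 209), (157, 196, 215)]
248 [(197, 215, 222), (195, 217, 224), (191, 217, 225), (187, 211, 219), (184, 206, 212), (185, 205, 212), (187, 207, 216)]
249 [(187, 203, 208), (185, 207, 214), (178, 206, 215), (173, 201, 210), (169, 192, 200), (169, 187, 193), (169, 185, 191)]
250 [(132, 167, 183), (139, 186, 205), (139, 192, 213), (134, 186, 207), (123, 169, 188), (114, 150, 166), (111, 137, 153)]
251 [(119, 156, 179), (149, 182, 198), (165, 194, 208), (158, 187, 201), (139, 169, 182), (102, 136, 153), (76, 114, 140)]
252 [(148, 164, 181), (180, 189, 191), (190, 196, 196), (185, 190, 191), (1
[... 2635 characters left out ...]
 (117, 176, 208), (118, 186, 220), (111, 177, 210), (93, 147, 176), (77, 103, 126)]
275 [(125, 131, 140), (116, 148, 171), (113, 174, 206), (115, 183, 217), (105, 171, 204), (87, 139, 171), (75, 99, 133)]
276 [(169, 175, 186), (162, 182, 195), (151, 189, 212), (144, 187, 212), (136, 173, 196), (129, 155, 178), (126, 140, 171)]
277 [(206, 213, 220), (209, 220, 224), (206, 222, 229), (201, 217, 223), (197, 210, 215), (195, 206, 211), (193, 204, 212)]
278 [(208, 216, 221), (212, 221, 223), (212, 221, 223), (209, 218, 220), (205, 214, 215), (200, 210, 211), (201, 211, 213)]
279 [(171, 179, 190), (168, 177, 190), (167, 177, 190), (165, 174, 187), (159, 168, 180), (157, 166, 175), (171, 179, 186)]
```

Run:
```python
from h import *
s,r=pickle.load(open("w2.pkl","rb"))
p=np.argwhere(mask(r["color"],(5,120,60),(20,255,255),(285,110,355,330)))[:,::-1]
print("rear row",p[:,1].min(),p[p[:,1]<140][:,1].min(),"col range row150",p[p[:,1]==150][:,0].min(),p[p[:,1]==150][:,0].max())
y0=p[:,1].min()
Q=R.from_quat(s["tcp_rot"]).as_matrix()
for z in(66,70): print("rear z",z,(Q.T@(wz(s,r,(321,y0),z)-s["position"])).round(1))
for row in(333,336,339): print("disc row",row,(Q.T@(wz(s,r,(321,row),77)-s["position"])).round(1),r["color"][row,321])
```

```text
rear row 123 123 col range row150 292 348
rear z 66 [ 66.9   0.6 -32.5]
rear z 70 [ 67.1   0.6 -36.5]
disc row 333 [-30.9   0.7 -43.4] [ 35  94 162]
disc row 336 [-32.9   0.7 -43.4] [ 41  96 163]
disc row 339 [-35.    0.7 -43.4] [23 44 78]
```

The handle's rear end sits 67 mm behind the TCP, so the stick origin is 2 mm to the rear and the pin is at about x 682.7, against the eye at about 686.5. I advance 4 mm, then lower in stages while watching the force.

Call:
drive_tool(steps=[{"dp": [-0.04, 0, 0], "turn": [0, 0, 0], "fingers": 10}, {"dp": [-0.04, 0, 0.04], "turn": [0, 0, 0], "fingers": 10}, {"dp": [0, 0, 0.08], "turn": [0, 0, 0], "fingers": 10}, {"dp": [0, 0, 0.08], "turn": [0, 0, 0], "fingers": 10}, {"dp": [0, 0, 0.06], "turn": [0, 0, 0], "fingers": 10}, {"dp": [0, 0, 0.04], "turn": [0, 0, 0], "fingers": 10}, {"dp": [0, 0, 0.02], "turn": [0, 0, 0], "fingers": 10}, {"dp": [0, 0, 0], "turn": [0, 0, 0], "fingers": 10}])

```text
time_s: 9.7
position: [505.0, 9.7, 141.5]
tcp_rot: [0.053, 0.999, -0.0, -0.0]
contact_force: [0.9, 0.2, -2.9]
finger_gap: 23.2
grip_force: 55.0
```

Call:
drive_tool(steps=[{"dp": [0, 0, 0.03], "turn": [0, 0, 0], "fingers": 10}, {"dp": [0, 0, 0.03], "turn": [0, 0, 0], "fingers": 10}, {"dp": [0, 0, 0.03], "turn": [0, 0, 0], "fingers": 10}, {"dp": [0, 0, 0], "turn": [0, 0, 0], "fingers": 10}])

```text
time_s: 10.1
position: [504.9, 9.7, 136.8]
tcp_rot: [0.053, 0.999, 0.0, -0.0]
contact_force: [0.4, -0.5, -4.1]
finger_gap: 23.7
grip_force: 55.0
```

Call:
drive_tool(steps=[{"dp": [0, 0, 0.04], "turn": [0, 0, 0], "fingers": 10}, {"dp": [0, 0, 0.06], "turn": [0, 0, 0], "fingers": 10}, {"dp": [0, 0, 0.06], "turn": [0, 0, 0], "fingers": 10}, {"dp": [0, 0, 0.05], "turn": [0, 0, 0], "fingers": 10}, {"dp": [0, 0, 0], "turn": [0, 0, 0], "fingers": 10}, {"dp": [0, 0, 0], "turn": [0, 0, 0], "fingers": 10}])

```text
time_s: 10.7
position: [505.0, 9.7, 126.5]
tcp_rot: [0.053, 0.999, -0.0, -0.0]
contact_force: [0.5, 0.4, -3.3]
finger_gap: 23.6
grip_force: 55.0
```

Run:
```python
from plant import get_state, vision
import cv2,pickle,numpy as np
s=get_state();d={n:vision.snapshot(n) for n in("scene",)}
print(s["position"],s["tcp_rot"],s["contact_force"]);pickle.dump((s,d),open("d4.pkl","wb"))
f=lambda a:cv2.resize(a,(400,500),interpolation=cv2.INTER_CUBIC)
cv2.imwrite("pics/c4.png",f(d["scene"]["color"][240:290,275:315]))
```

```text
[504.99057585   9.66624849 126.53436339] [ 5.27643028e-02  9.98606988e-01 -7.15937447e-06 -1.06465801e-04] [ 0.52942372  0.3926151  -3.28682302]
```

View pics/c4.png

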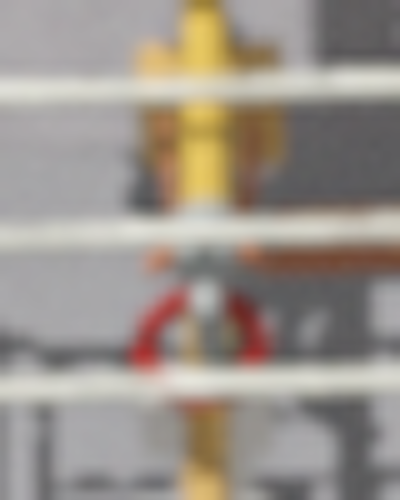

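The pin (hook bend at (205,295), pin down to (210,345)) is inside the red ring, with no contact force. I pull slowly.

Call:
drive_tool(steps=[{"dp": [0.04, 0, 0], "turn": [0, 0, 0], "fingers": 10}, {"dp": [0.04, 0, 0], "turn": [0, 0, 0], "fingers": 10}, {"dp": [0.04, 0, 0], "turn": [0, 0, 0], "fingers": 10}, {"dp": [0.04, 0, 0], "turn": [0, 0, 0], "fingers": 10}, {"dp": [0.04, 0, 0], "turn": [0, 0, 0], "fingers": 10}, {"dp": [0.04, 0, 0], "turn": [0, 0, 0], "fingers": 10}], newtons=60)

```text
time_s: 11.35
position: [493.3, 10.9, 126.7]
tcp_rot: [0.053, 0.999, 0.0, 0.0]
contact_force: [2.7, -0.4, -4.8]
finger_gap: 24.0
grip_force: 60.0
```

Call:
drive_tool(steps=[{"dp": [0.04, 0, 0], "turn": [0, 0, 0], "fingers": 10}, {"dp": [0.04, 0, 0], "turn": [0, 0, 0], "fingers": 10}])

```text
time_s: 11.55
position: [489.1, 11.4, 126.8]
tcp_rot: [0.053, 0.999, 0.0, 0.0]
contact_force: [2.9, 1.1, -4.7]
finger_gap: 23.8
grip_force: 60.0
```

Call:
drive_tool(steps=[{"dp": [0.04, 0, 0], "turn": [0, 0, 0], "fingers": 10}, {"dp": [0.04, 0, 0], "turn": [0, 0, 0], "fingers": 10}])

```text
time_s: 11.75
position: [485.1, 11.8, 126.7]
tcp_rot: [0.053, 0.999, 0.0, 0.0]
contact_force: [2.5, -0.3, -3.7]
finger_gap: 23.9
grip_force: 60.0
```

Call:
drive_tool(steps=[{"dp": [0.03, 0, 0], "turn": [0, 0, 0], "fingers": 10}, {"dp": [0.03, 0, 0], "turn": [0, 0, 0], "fingers": 10}])

```text
time_s: 11.95
position: [482.1, 12.2, 126.7]
tcp_rot: [0.053, 0.999, 0.0, 0.0]
contact_force: [3.0, 0.7, -3.4]
finger_gap: 23.7
grip_force: 60.0
```

Call:
drive_tool(steps=[{"dp": [0.03, 0, 0], "turn": [0, 0, 0], "fingers": 10}, {"dp": [0.02, 0, 0], "turn": [0, 0, 0], "fingers": 10}])

```text
time_s: 12.15
position: [479.6, 12.4, 126.7]
tcp_rot: [0.053, 0.999, 0.0, 0.0]
contact_force: [1.9, 0.4, -3.3]
finger_gap: 23.8
grip_force: 60.0
```

Call:
drive_tool(steps=[{"dp": [0.02, 0, 0], "turn": [0, 0, 0], "fingers": 10}, {"dp": [0.02, 0, 0], "turn": [0, 0, 0], "fingers": 10}])

```text
time_s: 12.35
position: [477.7, 12.5, 126.7]
tcp_rot: [0.053, 0.999, -0.0, 0.0]
contact_force: [2.5, 0.2, -4.5]
finger_gap: 23.9
grip_force: 60.0
```

Call:
drive_tool(steps=[{"dp": [0.02, 0, 0], "turn": [0, 0, 0], "fingers": 10}, {"dp": [0.02, 0, 0], "turn": [0, 0, 0], "fingers": 10}])

```text
time_s: 12.55
position: [475.7, 12.8, 126.7]
tcp_rot: [0.053, 0.999, -0.0, 0.0]
contact_force: [3.3, 0.3, -4.0]
finger_gap: 23.8
grip_force: 60.0
```

Call:
drive_tool(steps=[{"dp": [0.02, 0, 0], "turn": [0, 0, 0], "fingers": 10}, {"dp": [0.02, 0, 0], "turn": [0, 0, 0], "fingers": 10}])

```text
time_s: 12.75
position: [474.5, 12.9, 126.7]
tcp_rot: [0.053, 0.999, -0.0, 0.001]
contact_force: [8.7, -0.3, -6.5]
finger_gap: 23.5
grip_force: 60.0
```

Call:
drive_tool(steps=[{"dp": [0.02, 0, 0], "turn": [0, 0, 0], "fingers": 10}, {"dp": [0.02, 0, 0], "turn": [0, 0, 0], "fingers": 10}])

```text
time_s: 12.95
position: [473.7, 13.0, 126.7]
tcp_rot: [0.053, 0.999, -0.0, 0.002]
contact_force: [16.5, -0.8, -9.0]
finger_gap: 23.9
grip_force: 60.0
```

Call:
drive_tool(steps=[{"dp": [0.01, 0, 0], "turn": [0, 0, 0], "fingers": 10}])

```text
time_s: 13.05
position: [473.5, 13.0, 126.6]
tcp_rot: [0.053, 0.999, -0.0, 0.003]
contact_force: [16.3, -0.5, -8.9]
finger_gap: 23.7
grip_force: 60.0
```

Call:
drive_tool(steps=[{"dp": [0.01, 0, 0], "turn": [0, 0, 0], "fingers": 10}])

```text
time_s: 13.15
position: [473.3, 13.0, 126.6]
tcp_rot: [0.053, 0.999, -0.0, 0.003]
contact_force: [19.0, -0.4, -9.6]
finger_gap: 24.4
grip_force: 60.0
```

Call:
drive_tool(steps=[{"dp": [0.01, 0, 0], "turn": [0, 0, 0], "fingers": 10}])

```text
time_s: 13.25
position: [472.8, 13.1, 126.6]
tcp_rot: [0.053, 0.999, -0.0, 0.003]
contact_force: [15.8, -1.1, -9.7]
finger_gap: 23.7
grip_force: 60.0
```

Call:
drive_tool(steps=[{"dp": [0.01, 0, 0], "turn": [0, 0, 0], "fingers": 10}, {"dp": [0.01, 0, 0], "turn": [0, 0, 0], "fingers": 10}])

```text
time_s: 13.45
position: [471.3, 13.2, 126.5]
tcp_rot: [0.053, 0.999, -0.0, 0.003]
contact_force: [14.5, -0.3, -8.6]
finger_gap: 23.6
grip_force: 60.0
```

Call:
drive_tool(steps=[{"dp": [0.02, 0, 0], "turn": [0, 0, 0], "fingers": 10}])

```text
time_s: 13.55
position: [470.3, 13.4, 126.6]
tcp_rot: [0.053, 0.999, -0.0, 0.002]
contact_force: [14.2, -0.4, -8.0]
finger_gap: 23.6
grip_force: 60.0
```

Call:
drive_tool(steps=[{"dp": [0.02, 0, 0], "turn": [0, 0, 0], "fingers": 10}])

```text
time_s: 13.65
position: [468.9, 13.5, 126.6]
tcp_rot: [0.053, 0.999, 0.0, 0.002]
contact_force: [11.1, -1.1, -7.0]
finger_gap: 23.9
grip_force: 60.0
```

Call:
drive_tool(steps=[{"dp": [0.02, 0, 0], "turn": [0, 0, 0], "fingers": 10}, {"dp": [0.02, 0, 0], "turn": [0, 0, 0], "fingers": 10}])

```text
time_s: 13.85
position: [466.5, 13.8, 126.7]
tcp_rot: [0.053, 0.999, 0.0, 0.002]
contact_force: [9.3, 1.0, -6.0]
finger_gap: 24.0
grip_force: 60.0
```

Call:
drive_tool(steps=[{"dp": [0.02, 0, 0], "turn": [0, 0, 0], "fingers": 10}, {"dp": [0.02, 0, 0], "turn": [0, 0, 0], "fingers": 10}])

```text
time_s: 14.05
position: [464.4, 14.0, 126.6]
tcp_rot: [0.053, 0.999, 0.0, 0.001]
contact_force: [10.2, 0.4, -6.4]
finger_gap: 23.9
grip_force: 60.0
```

Call:
drive_tool(steps=[{"dp": [0.02, 0, 0], "turn": [0, 0, 0], "fingers": 10}])

```text
time_s: 14.15
position: [463.4, 14.1, 126.6]
tcp_rot: [0.053, 0.999, 0.0, 0.001]
contact_force: [8.6, -0.3, -6.8]
finger_gap: 23.6
grip_force: 60.0
```

Call:
drive_tool(steps=[{"dp": [0.02, 0, 0], "turn": [0, 0, 0], "fingers": 10}])

```text
time_s: 14.25
position: [462.4, 14.3, 126.6]
tcp_rot: [0.053, 0.999, 0.0, 0.002]
contact_force: [9.6, 0.7, -5.5]
finger_gap: 23.7
grip_force: 60.0
```

Call:
drive_tool(steps=[{"dp": [0.02, 0, 0], "turn": [0, 0, 0], "fingers": 10}])

```text
time_s: 14.35
position: [461.6, 14.4, 126.7]
tcp_rot: [0.053, 0.999, 0.0, 0.002]
contact_force: [12.3, 0.2, -7.0]
finger_gap: 23.7
grip_force: 60.0
```

Call:
drive_tool(steps=[{"dp": [0.02, 0, 0], "turn": [0, 0, 0], "fingers": 10}])

```text
time_s: 14.45
position: [461.3, 14.4, 126.7]
tcp_rot: [0.053, 0.999, 0.0, 0.003]
contact_force: [15.7, -0.7, -8.4]
finger_gap: 23.6
grip_force: 60.0
```

The force is rising against the stop at TCP x ≈ 461. I add a little and hold.

Call:
drive_tool(steps=[{"dp": [0.006, 0, 0], "turn": [0, 0, 0], "fingers": 10}, {"dp": [0, 0, 0], "turn": [0, 0, 0], "fingers": 10}])

```text
time_s: 14.65
position: [461.2, 14.4, 126.6]
tcp_rot: [0.053, 0.999, 0.0, 0.003]
contact_force: [16.0, -0.1, -9.0]
finger_gap: 23.8
grip_force: 60.0
```

Call:
drive_tool(steps=[{"dp": [0, 0, 0], "turn": [0, 0, 0], "fingers": 10}])

```text
time_s: 14.75
position: [461.2, 14.4, 126.6]
tcp_rot: [0.053, 0.999, 0.0, 0.003]
contact_force: [15.3, -0.3, -8.5]
finger_gap: 23.4
grip_force: 60.0
```

Call:
drive_tool(steps=[{"dp": [0.01, 0, 0], "turn": [0, 0, 0], "fingers": 10}, {"dp": [0, 0, 0], "turn": [0, 0, 0], "fingers": 10}, {"dp": [0, 0, 0], "turn": [0, 0, 0], "fingers": 10}])

```text
time_s: 15.05
position: [461.0, 14.4, 126.6]
tcp_rot: [0.053, 0.999, 0.0, 0.003]
contact_force: [16.5, -0.7, -9.9]
finger_gap: 23.5
grip_force: 60.0
```

Call:
drive_tool(steps=[{"dp": [0, 0, 0], "turn": [0, 0, 0], "fingers": 10}, {"dp": [0, 0, 0], "turn": [0, 0, 0], "fingers": 10}])

```text
time_s: 15.25
position: [461.0, 14.4, 126.5]
tcp_rot: [0.053, 0.999, 0.0, 0.003]
contact_force: [17.4, -0.1, -9.3]
finger_gap: 23.5
grip_force: 60.0
```

Call:
drive_tool(steps=[{"dp": [0.006, 0, 0], "turn": [0, 0, 0], "fingers": 10}, {"dp": [0, 0, 0], "turn": [0, 0, 0], "fingers": 10}, {"dp": [0, 0, 0], "turn": [0, 0, 0], "fingers": 10}, {"dp": [0, 0, 0], "turn": [0, 0, 0], "fingers": 10}, {"dp": [0, 0, 0], "turn": [0, 0, 0], "fingers": 10}, {"dp": [0, 0, 0], "turn": [0, 0, 0], "fingers": 10}])

```text
time_s: 15.85
position: [461.0, 14.4, 126.6]
tcp_rot: [0.053, 0.999, 0.0, 0.003]
contact_force: [18.5, -0.8, -10.2]
finger_gap: 23.7
grip_force: 60.0
```

Call:
drive_tool(steps=[{"dp": [0, 0, 0], "turn": [0, 0, 0], "fingers": 10}, {"dp": [0, 0, 0], "turn": [0, 0, 0], "fingers": 10}, {"dp": [0, 0, 0], "turn": [0, 0, 0], "fingers": 10}, {"dp": [0, 0, 0], "turn": [0, 0, 0], "fingers": 10}, {"dp": [0, 0, 0], "turn": [0, 0, 0], "fingers": 10}, {"dp": [0, 0, 0], "turn": [0, 0, 0], "fingers": 10}])

```text
time_s: 16.45
position: [460.9, 14.4, 126.6]
tcp_rot: [0.053, 0.999, 0.0, 0.003]
contact_force: [18.7, -0.4, -10.7]
finger_gap: 23.8
grip_force: 60.0
```

Run:
```python
from plant import get_state, vision
import cv2,pickle,numpy as np
from h import *
s=get_state();S=vision.snapshot("scene")
print(s["position"],s["tcp_rot"],s["contact_force"]);pickle.dump((s,S),open("d5.pkl","wb"))
b=(280,245,308,285)
p=np.argwhere(mask(S["color"],(0,110,60),(6,255,255),b)|mask(S["color"],(172,110,60),(180,255,255),b))[:,::-1]
print(p.min(0),p.max(0))
for t in(40,45,50): print(t,[proj(S,(698.2-.9937*(t+k),-10.8+.1123*(t+k),125)).round(1).tolist() for k in(18.5,0,-18.5)])
f=lambda a:cv2.resize(a,(400,500),interpolation=cv2.INTER_CUBIC)
cv2.imwrite("pics/c5.png",f(S["color"][230:280,275:315]))
```

```text
[460.93762634  14.40800637 126.57646108] [5.27832639e-02 9.98600465e-01 4.18119480e-05 3.32222617e-03] [ 18.66707997  -0.42933373 -10.73725086]
[289 257] [301 268]
40 [[295.2, 258.4], [295.2, 264.2], [295.2, 270.2]]
45 [[295.2, 256.9], [295.2, 262.6], [295.2, 268.5]]
50 [[295.2, 255.3], [295.2, 261.1], [295.2, 266.9]]
```

View pics/c5.png

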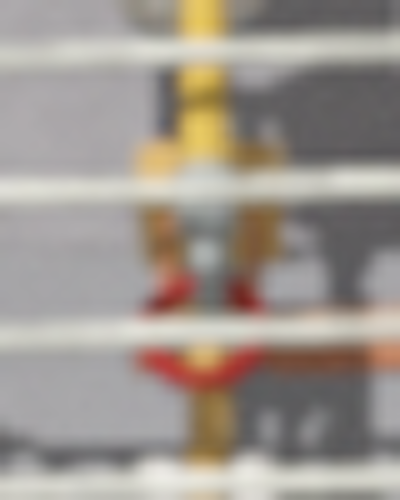

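The eye spans scene rows 257–268, which puts travel at about 45 mm. The hook is in the ring, and the hold at about 18.5 N has lasted over a second at rest. I unload by moving forward 7.5 mm to the hole's centre and check.

Call:
drive_tool(steps=[{"dp": [-0.03, 0, 0], "turn": [0, 0, 0], "fingers": 10}, {"dp": [-0.03, 0, 0], "turn": [0, 0, 0], "fingers": 10}, {"dp": [-0.03, 0, 0], "turn": [0, 0, 0], "fingers": 10}, {"dp": [-0.03, 0, 0], "turn": [0, 0, 0], "fingers": 10}, {"dp": [0, 0, 0], "turn": [0, 0, 0], "fingers": 10}])

```text
time_s: 17.0
position: [463.8, 13.9, 126.4]
tcp_rot: [0.053, 0.999, -0.0, -0.001]
contact_force: [-0.1, -1.5, -3.4]
finger_gap: 24.0
grip_force: 60.0
```

Call:
drive_tool(steps=[{"dp": [-0.03, 0, 0], "turn": [0, 0, 0], "fingers": 10}, {"dp": [0, 0, 0], "turn": [0, 0, 0], "fingers": 10}])

```text
time_s: 17.2
position: [465.6, 13.8, 126.6]
tcp_rot: [0.053, 0.999, -0.0, -0.0]
contact_force: [0.2, 0.0, -4.2]
finger_gap: 23.8
grip_force: 60.0
```

Call:
drive_tool(steps=[{"dp": [-0.04, 0, 0], "turn": [0, 0, 0], "fingers": 10}, {"dp": [0, 0, -0.06], "turn": [0, 0, 0], "fingers": 10}, {"dp": [0, 0, -0.06], "turn": [0, 0, 0], "fingers": 10}])

```text
time_s: 17.5
position: [467.6, 13.6, 132.8]
tcp_rot: [0.053, 0.999, 0.0, -0.0]
contact_force: [1.0, 0.5, -3.4]
finger_gap: 23.6
grip_force: 60.0
```

Call:
drive_tool(steps=[{"dp": [0, 0, -0.08], "turn": [0, 0, 0], "fingers": 10}, {"dp": [0, 0, -0.1], "turn": [0, 0, 0], "fingers": 10}, {"dp": [0, 0, -0.1], "turn": [0, 0, 0], "fingers": 10}])

```text
time_s: 17.8
position: [467.7, 13.6, 147.3]
tcp_rot: [0.053, 0.999, 0.0, 0.0]
contact_force: [-0.1, -0.2, -4.1]
finger_gap: 23.7
grip_force: 60.0
```

Call:
drive_tool(steps=[{"dp": [0, 0, -0.12], "turn": [0, 0, 0], "fingers": 10}, {"dp": [0, 0, -0.1], "turn": [0, 0, 0], "fingers": 10}, {"dp": [0, 0, 0], "turn": [0, 0, 0], "fingers": 10}, {"dp": [0, 0, 0], "turn": [0, 0, 0], "fingers": 10}])

```text
time_s: 18.2
position: [467.7, 13.6, 157.7]
tcp_rot: [0.053, 0.999, 0.0, 0.0]
contact_force: [0.6, 0.3, -3.0]
finger_gap: 23.4
grip_force: 60.0
```

Run:
```python
from plant import get_state, vision
import cv2,pickle,numpy as np
s=get_state();S=vision.snapshot("scene");W=vision.snapshot("wrist")
print(s["position"],s["tcp_rot"],s["contact_force"],s["wrist_torque"]);pickle.dump((s,S,W),open("d6.pkl","wb"))
f=lambda a:cv2.resize(a,(400,500),interpolation=cv2.INTER_CUBIC)
cv2.imwrite("pics/c6.png",np.hstack([f(S["color"][200:280,263:327]),f(W["color"][90:390,200:440])]))
```

```text
[467.69853489  13.64512093 157.72388636] [5.27589054e-02 9.98607275e-01 1.25814080e-05 9.02617309e-05] [ 0.61515205  0.31728427 -2.96573125] [ 0.06146906 -0.03477527  0.05226721]
```

View pics/c6.png

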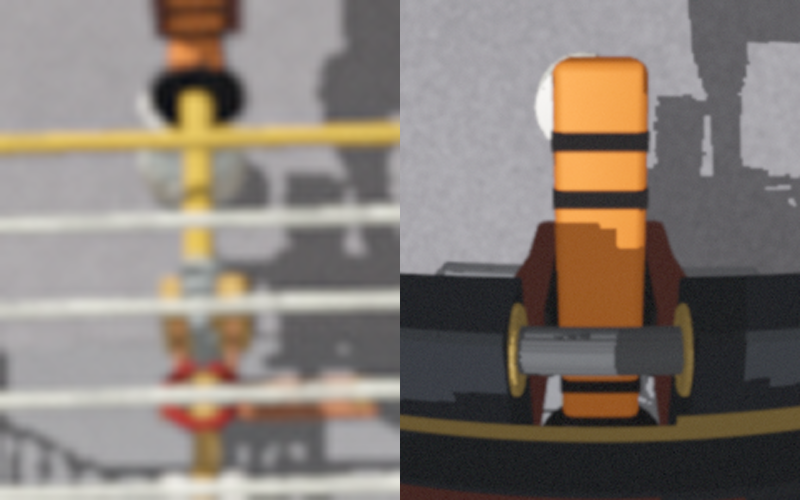

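The hook is lifted clear above the eye (pin at (203,350), ring at (203,395)), and the eye stays at the drawn position. The handle sits in the grip as before, rear end at about row 124. I retreat along the entry path.

Call:
drive_tool(steps=[{"dp": [0.1, 0, 0], "turn": [0, 0, 0], "fingers": 10}, {"dp": [0.25, 0, 0], "turn": [0, 0, 0], "fingers": 10}, {"dp": [0.3, 0, 0], "turn": [0, 0, 0], "fingers": 10}, {"dp": [0.3, 0, 0], "turn": [0, 0, 0], "fingers": 10}, {"dp": [0.3, 0, 0], "turn": [0, 0, 0], "fingers": 10}, {"dp": [0.3, 0, 0], "turn": [0, 0, 0], "fingers": 10}, {"dp": [0.15, 0, 0], "turn": [0, 0, 0], "fingers": 10}, {"dp": [0, 0, 0], "turn": [0, 0, 0], "fingers": 10}])

```text
time_s: 19.1
position: [382.7, 22.7, 157.8]
tcp_rot: [0.053, 0.999, 0.0, 0.0]
contact_force: [0.3, -0.3, -3.3]
finger_gap: 23.5
grip_force: 60.0
```

Call:
drive_tool(steps=[{"dp": [0, 0.2, 0], "turn": [0, 0, 0], "fingers": 10}, {"dp": [0, 0.5, 0], "turn": [0, 0, 0], "fingers": 10}, {"dp": [0, 0.8, 0], "turn": [0, 0, 0], "fingers": 10}, {"dp": [0, 0.8, 0], "turn": [0, 0, 0], "fingers": 10}, {"dp": [0, 0.8, 0], "turn": [0, 0, 0], "fingers": 10}, {"dp": [0, 0.8, 0], "turn": [0, 0, 0], "fingers": 10}, {"dp": [0, 0.7, 0], "turn": [0, 0, 0], "fingers": 10}, {"dp": [0, 0.4, 0], "turn": [0, 0, 0], "fingers": 10}, {"dp": [0, 0.13, 0], "turn": [0, 0, 0], "fingers": 10}, {"dp": [0, 0, 0], "turn": [0, 0, 0], "fingers": 10}])

```text
time_s: 20.1
position: [410.0, 278.5, 156.9]
tcp_rot: [0.052, 0.999, -0.0, -0.001]
contact_force: [-0.4, 0.2, -3.6]
finger_gap: 24.0
grip_force: 60.0
```

Run:
```python
from plant import get_state, vision
from h import *
s=get_state();T=vision.snapshot("top");S=vision.snapshot("scene");W=vision.snapshot("wrist")
pickle.dump((s,T,S,W),open("d7.pkl","wb"))
p=s["position"];print(p,s["tcp_rot"],s["contact_force"])
Q=R.from_quat(s["tcp_rot"]).as_matrix();print("to go, tool:",(Q.T@(np.array([455.5,272.9,32.7])-p)).round(1),"yaw",np.degrees(np.arctan2(Q[1,0],Q[0,0])))
print("eye px", [ (lambda q:(q.min(0),q.max(0)))(np.argwhere(mask(T["color"],(0,110,60),(6,255,255),(362,105,390,150)))[:,::-1])])
for n,w in(("w2",pickle.load(open("w2.pkl","rb"))[1]),("now",W)):
    q=np.argwhere(mask(w["color"],(5,120,60),(20,255,255),(285,110,355,270)))[:,::-1]
    a=q[q[:,1]==150][:,0];b=q[q[:,1]==240][:,0];print(n,"rear",q[:,1].min(),a.min(),a.max(),b.min() if len(b) else 0,b.max() if len(b) else 0)
```

```text
[410.0188237  278.54445105 156.89479452] [ 5.19899254e-02  9.98647326e-01 -4.31129153e-04 -6.16689591e-04] [-0.42237439  0.23082771 -3.59308971]
to go, tool: [-46.   -0.8 124.1] yaw 174.03967311775202
eye px [(array([368, 128]), array([381, 136]))]
w2 rear 123 292 348 294 346
now rear 124 292 348 285 353
```

Call:
drive_tool(steps=[{"dp": [-0.2, 0, 0], "turn": [0, 0, 0], "fingers": 10}, {"dp": [-0.35, 0, 0.1], "turn": [0, 0, 0], "fingers": 10}, {"dp": [-0.27, 0, 0.3], "turn": [0, 0, 0], "fingers": 10}, {"dp": [-0.1, 0, 0.3], "turn": [0, 0, 0], "fingers": 10}, {"dp": [0, 0, 0.3], "turn": [0, 0, 0], "fingers": 10}, {"dp": [0, 0, 0.2], "turn": [0, 0, 0], "fingers": 10}, {"dp": [0, 0, 0], "turn": [0, 0, 0], "fingers": 10}, {"dp": [0, 0, 0], "turn": [0, 0, 0], "fingers": 10}, {"dp": [0, 0, 0], "turn": [0, 0, 0], "fingers": 10}])

```text
time_s: 21.15
position: [456.1, 273.2, 98.7]
tcp_rot: [0.053, 0.999, 0.0, 0.001]
contact_force: [-0.3, 0.2, -2.8]
finger_gap: 23.8
grip_force: 60.0
```

Run:
```python
from plant import get_state
from h import *
s=get_state();p=s["position"];Q=R.from_quat(s["tcp_rot"]).as_matrix();print(p,"to go, tool:",(Q.T@(np.array([455.5,272.9,32.7])-p)).round(1),"yaw",np.degrees(np.arctan2(Q[1,0],Q[0,0])),s["contact_force"])
```

```text
[456.07733752 273.1712374   98.72313886] to go, tool: [ 0.6 -0.4 66. ] yaw 173.975416159443 [-0.32815102  0.21373064 -2.84528669]
```

Aligned to within 1 mm. I lower gently.

Call:
drive_tool(steps=[{"dp": [0.01, -0.01, 0.1], "turn": [0, 0, 0], "fingers": 10}, {"dp": [0, 0, 0.2], "turn": [0, 0, 0], "fingers": 10}, {"dp": [0, 0, 0.2], "turn": [0, 0, 0], "fingers": 10}, {"dp": [0, 0, 0.2], "turn": [0, 0, 0], "fingers": 10}, {"dp": [0, 0, 0.2], "turn": [0, 0, 0], "fingers": 10}, {"dp": [0, 0, 0.15], "turn": [0, 0, 0], "fingers": 10}, {"dp": [0, 0, 0.1], "turn": [0, 0, 0], "fingers": 10}, {"dp": [0, 0, 0.06], "turn": [0, 0, 0], "fingers": 10}, {"dp": [0, 0, 0.04], "turn": [0, 0, 0], "fingers": 10}, {"dp": [0, 0, 0.02], "turn": [0, 0, 0], "fingers": 10}])

```text
time_s: 22.15
position: [455.5, 272.4, 34.3]
tcp_rot: [0.053, 0.999, 0.0, 0.0]
contact_force: [-0.2, 0.5, -4.2]
finger_gap: 23.7
grip_force: 60.0
```

Call:
drive_tool(steps=[{"dp": [0, 0, 0.01], "turn": [0, 0, 0], "fingers": 10}, {"dp": [0, 0, 0.01], "turn": [0, 0, 0], "fingers": 10}, {"dp": [0, 0, 0], "turn": [0, 0, 0], "fingers": 10}])

```text
time_s: 22.45
position: [455.4, 272.4, 33.3]
tcp_rot: [0.053, 0.999, 0.0, 0.0]
contact_force: [-0.0, -0.0, -3.4]
finger_gap: 23.5
grip_force: 60.0
```

Call:
drive_tool(steps=[{"dp": [0, 0, 0.02], "turn": [0, 0, 0], "fingers": 10}, {"dp": [0, 0, 0], "turn": [0, 0, 0], "fingers": 10}])

```text
time_s: 22.65
position: [455.6, 272.5, 32.8]
tcp_rot: [0.053, 0.999, 0.0, 0.0]
contact_force: [-0.7, -1.0, -0.4]
finger_gap: 23.9
grip_force: 60.0
```

Call:
drive_tool(steps=[{"dp": [0, 0, 0.02], "turn": [0, 0, 0], "fingers": 10}, {"dp": [0, 0, 0], "turn": [0, 0, 0], "fingers": 10}])

```text
time_s: 22.85
position: [455.6, 272.5, 32.7]
tcp_rot: [0.053, 0.999, 0.0, 0.0]
contact_force: [-3.9, -1.2, 5.7]
finger_gap: 23.7
grip_force: 60.0
```

The stick rests on the saddles. I ease off 1 mm, release and rise.

Call:
drive_tool(steps=[{"dp": [0, 0, -0.02], "turn": [0, 0, 0], "fingers": 10}, {"dp": [0, 0, 0], "turn": [0, 0, 0], "fingers": 27}, {"dp": [0, 0, 0], "turn": [0, 0, 0], "fingers": 32}, {"dp": [0, 0, 0], "turn": [0, 0, 0], "fingers": 45}, {"dp": [0, 0, 0], "turn": [0, 0, 0], "fingers": 60}, {"dp": [0, 0, 0], "turn": [0, 0, 0], "fingers": 60}, {"dp": [0, 0, 0], "turn": [0, 0, 0], "fingers": 60}])

```text
time_s: 23.55
position: [455.3, 272.4, 32.1]
tcp_rot: [0.053, 0.999, 0.0, -0.0]
contact_force: [-0.5, -0.4, -0.1]
finger_gap: 58.8
grip_force: 0.0
```

Call:
drive_tool(steps=[{"dp": [0, 0, -0.1], "turn": [0, 0, 0], "fingers": 60}, {"dp": [0, 0, -0.3], "turn": [0, 0, 0], "fingers": 60}, {"dp": [0, 0, -0.5], "turn": [0, 0, 0], "fingers": 60}, {"dp": [0, 0, -0.7], "turn": [0, 0, 0], "fingers": 60}, {"dp": [0, 0, -0.7], "turn": [0, 0, 0], "fingers": 60}, {"dp": [0, 0, -0.7], "turn": [0, 0, 0], "fingers": 60}, {"dp": [0, 0, -0.5], "turn": [0, 0, 0], "fingers": 60}, {"dp": [0.5, 0, -0.1], "turn": [0, 0, 0], "fingers": 60}, {"dp": [0.1, 0, 0], "turn": [0, 0, 0], "fingers": 60}, {"dp": [0, 0, 0], "turn": [0, 0, 0], "fingers": 60}])

```text
time_s: 24.55
position: [425.3, 275.7, 213.1]
tcp_rot: [0.052, 0.999, 0.0, 0.001]
contact_force: [0.7, 0.4, -0.6]
finger_gap: 59.9
grip_force: 0.0
```

Run:
```python
from plant import get_state, vision
from h import *
s=get_state();r=vision.snapshot("wrist");S=vision.snapshot("scene");print(s["position"],s["contact_force"],s["time_s"])
im=r["color"];p=np.argwhere(mask(im,(5,150,60),(16,255,255),(295,110,360,270)))[:,::-1]
q=np.array([wz(s,r,x,70)[:2] for x in p],np.float32)
vx,vy,x0,y0=cv2.fitLine(q,cv2.DIST_HUBER,0,.01,.01).ravel();u=np.array([vx,vy])*np.sign(vx);t=(q-[x0,y0])@u
lo,hi=np.percentile(t,[.3,99.7]);a=np.array([x0,y0]);print("wrist: yaw",np.degrees(np.arctan2(u[1],u[0])),a+lo*u,a+hi*u)
S0=pickle.load(open("d0.pkl","rb"))["scene"]
for n,x in(("before",S0),("now",S)):
    for c,l,h in(("or",(5,150,120),(16,255,255)),("ye",(17,110,100),(32,255,255))):
        m=np.argwhere(mask(x["color"],l,h,(365,190,400,275)))[:,::-1];print(n,c,len(m),m.mean(0).round(1),m.min(0),m.max(0))
b=(280,245,308,285)
p=np.argwhere(mask(S["color"],(0,110,60),(6,255,255),b))[:,::-1];print("eye rows",p.min(0),p.max(0))
```

```text
[425.27468238 275.69709651 213.12030664] [ 0.70079237  0.39995555 -0.59889901] 24.55
wrist: yaw -5.9872713 [388.52538224 279.86482411] [518.63869619 266.21858755]
before or 231 [378.6 210.4] [374 195] [384 225]
before ye 114 [383.6 239.1] [379 228] [388 252]
now or 192 [378.2 209.6] [373 195] [384 224]
now ye 111 [383.2 239. ] [379 228] [387 251]
eye rows [289 257] [300 268]
```

The stick lies within about 1 mm of where it was, the eye is still at the drawn position, and the robot is clear.

```bash
python3 -c "
from plant import order
print(order.hand_in())"
```

```text
the job is handed in; nothing more can be done
None
```

I handed the job in, with no verdict returned: the bolt is drawn home to about 45 mm travel and held at about 18 N against its stop for over a second, and the stick is back in its rack within about 1 mm of its start.

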